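# Fetch an oiled bobbin from the accessory drawer with spring tongs

## Robot

A 6-joint arm with a two-finger parallel gripper is mounted at the origin on the work surface. World frame = base frame: x ahead of the robot, y to its left, z up, the work surface at z = 0. Lengths are in m, angles in rad, forces in N, time in s.
With the tool pointing down it reaches from about 0.35 to 0.775 m from the base axis. Payload 5.5 kg.
Tool frame: the origin (TCP) lies midway between the tips of the shut fingers; the grasp point (between the pads) lies 19 mm behind it (env.pinch_z is the distance from the TCP to the grasp point, in m); y points along the fingers, z is the direction in which the jaws open and shut, and the axes are right-handed (so a half turn about y gives the same grasp; the last joint's range is limited). The gripper opens to 85 mm and grips with 20 to 120 N. Pads are 22 mm wide; open, the fingers measure 114 mm over their backs; the gripper's body (76 mm by 85 mm) begins 54 mm behind the grasp point. The pads swing forward as they close: fully open they stand 13 mm farther back than shut.
Start: joints at [-1.347, 0.313, 0.046, 1.304, 0, 1.431], TCP at [0.205, -0.537, 0.231] pointing down, gripper open.
Joint ranges: [-2.76, 2.76], [-0.86, 1.69], [-1.03, 1.26], [-2.2, 2.34], [-1.47, 1.5], [-3.14, 3.14]. Speed limits (rad/s): [2.57, 2.57, 3.14, 3.14, 3.14, 3.14].

## Interface

Orientations are given as [roll, pitch, yaw] about the fixed x, y, z axes, in that order (R = Rz(yaw) Ry(pitch) Rx(roll)).
In Python, from rig import env, vision gives the robot as it stands.
- The arm moves only by the tool apply_moves, never from a script. Its argument "series" is text: rows parted by semicolons, each of 4 numbers parted by spaces: the shift along the tool's x, y, z in cm, then the turn about the tool's y in rad. A call has exactly 10 rows; each row shifts and turns the commanded pose from where the row before left it, along the tool's axes as they then stand; what a row does not reach is not made up. A row lasts 1/12 s, in which the tool goes at most 41.7 mm and 7.16 degrees, less where a joint would pass 70% of its speed; a pose out of reach is approached as far as the arm can. A call is refused whole if a number of a shift passes 4.17 or a number of a turn 0.125, either way. A call with a gripper value outside its range is refused whole. "gripper" is the closure, from 0 (fully open) to 1 (shut), set as the call begins (left out, the last holds). The fingers move at their own pace and stop on an object; "force" is the grip in N (left out, the last holds). Time passes only in rows, so rows that do not move let the fingers close, or fill a call up. It gives the time, the measured TCP pose, the force and the opening at its end, in the units of the state.
- env.state(): the state, without advancing time (a new reading comes with each control period).
- vision.camera(name): name is "scene" or "top" or "wrist"; returns the picture (400x640x3 uint8, red, green, blue); there is no depth.
- vision.camera_model(name): a dict with "fov_y" (degrees; the focal length in pixels is half the picture's height over the tangent of half this angle, whatever the lens; pixels are square), "cx", "cy" (the principal point, pixels), "T" (4x4, takes a point from camera to world coordinates); the wrist camera has in their place "tool_from_camera" (4x4, takes a point from camera to tool coordinates, whose origin is the TCP and whose axes are the tool frame's). Camera axes: x right, y down, z forward; pixel columns grow to the right and rows downward; lengths in m; the calibration is good to about 2 mm. A picture is of the moment at which its call begins: read the wrist's pose just before it. camera_model takes no time and is no camera call.
- env.finish_job(): hands the job in, once; it reports no verdict.
The state is a dict: "clock": time; "qpos": joint angles; "qd": joint speeds; "joint_torque": joint torques, N m; "ee_pos": TCP position; "ee_rot": TCP orientation; "contact_force": force on the tool from outside, world axes, zero at the start; "torque": the same for the moment, N m; "gripper_width": opening from 0.0 (shut) to 1.0 (fully open).
Only numpy, scipy, OpenCV 4.12 (cv2) and the standard library are available. Lean on these libraries where they do the work, as an engineer would, in place of code of your own. Each camera call takes 0.05 s, during which the arm holds its last target.

## Task

Pull the accessory drawer well open by its handle (at least 10 cm) and leave it open, then take the spring tongs out of their holder and squeeze them on the red bobbin in the drawer. The bobbin is freshly oiled, so touch it only with the tongs, and leave the other bobbins in the drawer and the things on the bench alone. Finish while holding: the tongs in the gripper and the red bobbin pinched between their tips, held still at least 8 cm above the top of the drawer unit and touching nothing else.

Things in the scene. Friction and masses are not known exactly. Their poses are not given: they have to be found in the camera images.
- unit: Low grey drawer unit fixed on the bench, 240 mm deep (its x), 270 mm wide (its y), 80 mm high. Origin at the centre of its underside, on the bench; its front face lies 120 mm from the origin on its -x side, towards the robot. The drawer slides out along the unit's -x.
- drawer (a joint): Drawer travel, m: 0 shut (start), 0.15 at its stop; slides along the unit's -x with about 2 N drag and stays where left. Cream front 268 mm wide, 12 mm thick, top edge 67 mm above the bench, outer face 132 mm from the unit's origin when shut. Inside 240 x 216 mm; floor 16 mm above the bench, walls up to 46 mm. Open by 100 mm, all bobbins are clear of the unit's top.
- drawer_handle (a point): Middle of the dark bar handle on the drawer front, which moves with the drawer: round bar 10 mm thick, 110 mm long, level, parallel to the unit's y, 45 mm in front of the panel (40 mm clear gap behind the bar), 50 mm above the bench. Axes as the unit's. Open from above.
- holder: Fixed black open-topped holder, 32 mm (its x) by 86 mm (its y), 50 mm high, walls 5 mm, inner floor 5 mm above the bench. Origin at the centre of its underside. The tongs stand loosely in it, tips down.
- tongs_grip (a point): Middle of the spring tongs, half-way between the two orange grip pads, which are to be squeezed together from outside along the tongs' y. It is 86 mm above the lower ends of the tips and 41 mm below the top; 90 mm above the bench in the holder. Pads: 20 mm wide, from 20 mm above to 22 mm below this point, about 50 mm outside to outside when sprung open.
- tongs_tips (a point): Middle between the lower ends of the tips, on the tongs' axis. Tongs: upright, tips down, 127 mm tall, about 90 g; steel head (18 x 22 x 8 mm) on top, two flat steel arms 18 mm wide (tongs' x), 4 mm thick, closing along the tongs' y (the holder's y within the play). Sprung open the tips stand about 59 mm apart, 70 mm over their outsides.
- tongs_left (a joint): Closing angle of each arm of the tongs, rad (both arms move alike): 0 sprung open, 50 mm over the pads; 0.13 arms parallel, 40 mm over the pads, 30 mm tip gap; 0.19 closed empty, 35.5 mm and 17 mm. The tip gap changes about 3.2 times as fast as the width over the pads. Springs push back on the pads with about 4 N at first, 8 N when closed.
- bobbin_red_center (a point): Centre of the red metal bobbin, the one to fetch: flanged, 30 mm diameter, 20 mm tall, standing on the drawer floor with its axis upright; this point is half-way up, 10 mm above the drawer floor. About 30 g. Slides along with the drawer. Its place among the three varies, about 75 mm between neighbours.
- bobbin_blue_center (a point): Centre of the blue bobbin, same size; stays in the drawer.
- bobbin_silver_center (a point): Centre of the silver bobbin, same size; stays in the drawer.
- oil_bottle: Clear bottle with red cap, 48 mm diameter, 130 mm tall, origin at the middle of its underside; leave alone.
- thread_cone: Green cone, 64 mm diameter at the foot, 120 mm tall, origin at the middle of its underside; leave alone.
- screwdriver: Screwdriver lying on the bench, 170 mm long, along its own x; leave alone.
- pin_dish: Blue bowl, 80 mm diameter, 30 mm tall, origin at the middle of its underside; leave alone.
- gauge_block: Aluminium block 50 x 90 x 18 mm, origin at the middle of its underside; leave alone.
Not all that is in view belongs to the job. What is shaped like the part that bears tongs_grip but blue is not meant.

How it is judged:
On the way, in this order (a step that is already met when the one before it is completed fails the run):
1. the drawer is pulled open at least 95 mm (value of joint drawer above 0.095 m), for 0.2 s.
2. the tongs are held by the fingers, lifted out of their holder (contact force between the fingers and tongs above 1 N and height (world z) of tongs_grip above 0.145 m and contact force between tongs and holder below 0.3 N), for 0.2 s.
3. the red bobbin is pinched in the tongs and lifted off the drawer floor (contact force between the fingers and tongs above 1 N and contact force between tongs and bobbin_red above 0.7 N and height (world z) of bobbin_red_center above 0.06 m), for 0.2 s.
At the end, for the whole second after the job is handed in: Fingers hold the tongs (over 1 N), the tongs pinch the red bobbin (over 0.7 N) within 95 mm of the grip point, centre over 150 mm above the bench, under 30 mm/s; bobbin and tongs touch neither unit nor holder; drawer over 90 mm open, the other two bobbins in it (contact force between the fingers and tongs above 1 N and contact force between tongs and bobbin_red above 0.7 N and height (world z) of bobbin_red_center above 0.15 m and distance between bobbin_red_center and tongs_grip below 0.095 m and value of joint tongs_left between 0.08 and 0.17 rad and contact force between the fingers and bobbin_red below 0.2 N and contact force between bobbin_red and unit below 0.1 N and contact force between tongs and unit below 0.2 N and contact force between tongs and holder below 0.2 N and linear speed of bobbin_red below 0.03 m/s and value of joint drawer above 0.09 m and z of each of bobbin_blue_center, bobbin_silver_center in the frame of unit below 0.05 m and horizontal distance between each of bobbin_blue_center, bobbin_silver_center and drawer_handle below 0.22 m); the arm keeps its last pose, push and grip.
It fails at once if the gripper's fingers or the arm touch the red bobbin (contact force between any of the fingers, the arm and bobbin_red above 0.5 N).
It fails at once if the blue or silver bobbin is lifted out of the drawer (height (world z) of any of bobbin_blue_center, bobbin_silver_center above 0.055 m).
It fails at once if one of the other things on the bench is shifted by more than 30 mm (distance of any of oil_bottle, thread_cone, screwdriver, pin_dish, gauge_block from where it was at the start of the episode above 0.03 m).
It also fails if it takes over 61 s, if anything falls off the work surface, if the arm or the gripper's body presses on something with over 40 N, if the wrist force passes 120 N, or if a joint passes its speed limit or range.

## Working session

There is one attempt and no reset: what is moved stays moved. The work goes in short steps, Python scripts to look and compute and a tool call to move; the robot and the scene stay as the last step left them, time stands still between calls to the robot, and variables do not carry over. Pictures are saved under pics/ and viewed, and the job is handed in when it is done.

Besides the shell and the picture viewer there is one more tool, called as a command line: name --argument value ..., lists and objects as JSON in quotes. apply_moves: Moves the arm, as the interface text tells. Its arguments: {"type":"object","properties":{"series":{"type":"string"},"gripper":{"type":"number"},"force":{"type":"number"}},"required":["series"]}

```bash
ls; mkdir -p pics
python3 - <<'E'
from rig import env, vision
import cv2
print(env.state())
for n in ["scene","top","wrist"]:
    im=vision.camera(n); cv2.imwrite(f"pics/{n}0.png",im[:,:,::-1]); print(n,vision.camera_model(n))
print(env.pinch_z)
E
```

```text
pics
{'clock': 0.0, 'qpos': array([-1.34661153e+00,  3.14002383e-01,  4.49474321e-02,  1.30361188e+00,
        1.12045244e-05,  1.43121512e+00]), 'qd': array([-0.00057027,  0.00056055,  0.00032749,  0.00114045, -0.00107672,
       -0.00018371]), 'joint_torque': array([ 1.67017475e-03, -4.80628538e+01,  2.98532420e+01,  1.93752546e-02,
        2.82061461e-05, -4.09508289e-06]), 'ee_pos': array([ 0.2044679 , -0.53684936,  0.23039486]), 'ee_rot': array([-1.57264709e+00,  2.71336345e-04, -2.77782691e+00]), 'contact_force': array([0.7658064 , 0.05736083, 0.12409612]), 'torque': array([ 0.06147281, -0.04156462, -0.01480675]), 'gripper_width': 0.9971690198868911}
scene {'fov_y': 43.77128474642836, 'cx': 318.5374920243205, 'cy': 202.93043446346124, 'T': array([[ 0.86104524,  0.42157846, -0.28438125,  0.99114477],
       [ 0.50847627, -0.72175213,  0.46960169, -0.65721215],
       [-0.00727882, -0.54894942, -0.83582388,  1.26593447],
       [ 0.        ,  0.        ,  0.        ,  1.        ]])}
top {'fov_y': 50.60302266514557, 'cx': 321.3738464612778, 'cy': 199.47620907912741, 'T': array([[ 0.00497654, -0.99480127,  0.10171368,  0.47439891],
       [-0.99997229, -0.00551375, -0.00500119,  0.01700026],
       [ 0.00553602, -0.10168597, -0.99480114,  1.45606432],
       [ 0.        ,  0.        ,  0.        ,  1.        ]])}
wrist {'fov_y': 62.45031932788619, 'cx': 314.7837206250609, 'cy': 201.42449027974155, 'tool_from_camera': array([[-1.00000928e-03,  9.56067621e-01,  2.93144509e-01,
        -7.48013582e-02],
       [-1.68292742e-04, -2.93144812e-01,  9.56068037e-01,
        -1.43082146e-01],
       [ 9.99999486e-01,  9.06742816e-04,  4.54046774e-04,
        -2.45594270e-04],
       [ 0.00000000e+00,  0.00000000e+00,  0.00000000e+00,
         1.00000000e+00]])}
0.0187
```

View pics/scene0.png

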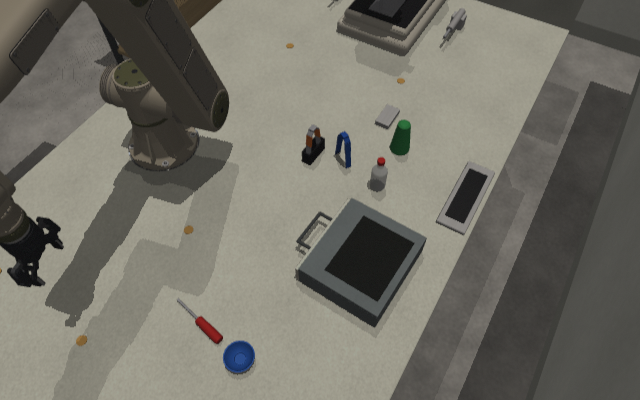

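View pics/top0.png

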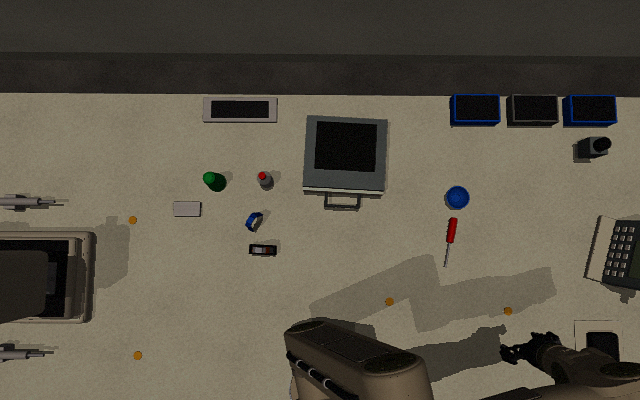

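View pics/wrist0.png

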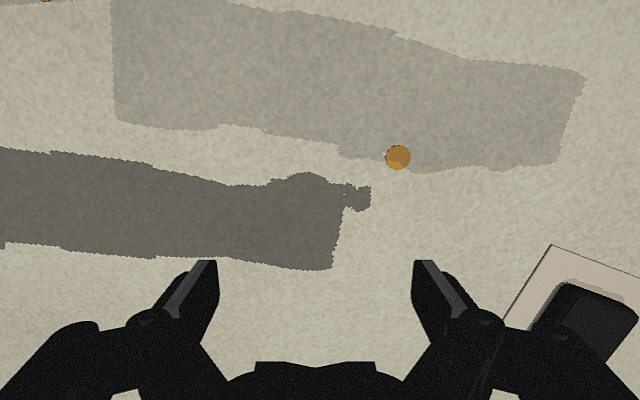

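The scene and top views show the unit at about (345,153) in top, its handle at (342,207), the holder with the orange tongs at (263,250) and the blue decoy at (255,221). Next I enlarge the top view to measure.

```bash
cat > h.py <<'E'
import numpy as np, cv2
from rig import env, vision
from scipy.spatial.transform import Rotation as R
def cam(n,st=None):
    m=vision.camera_model(n); f=200/np.tan(np.radians(m["fov_y"]/2))
    if n=="wrist":
        T=np.eye(4); T[:3,:3]=R.from_euler('xyz',st["ee_rot"]).as_matrix(); T[:3,3]=st["ee_pos"]
        T=T@m["tool_from_camera"]
    else: T=m["T"]
    return f,m["cx"],m["cy"],T
def cast(c,u,v,z):
    f,cx,cy,T=c; d=T[:3,:3]@np.array([(u-cx)/f,(v-cy)/f,1]); o=T[:3,3]
    return o+d*(z-o[2])/d[2]
def proj(c,p):
    f,cx,cy,T=c; q=T[:3,:3].T@(np.array(p)-T[:3,3]); return np.array([cx+f*q[0]/q[2],cy+f*q[1]/q[2]])
def tri(c1,a,c2,b):
    A=[];o=[]
    for c,(u,v) in((c1,a),(c2,b)):
        f,cx,cy,T=c; d=T[:3,:3]@np.array([(u-cx)/f,(v-cy)/f,1]);d/=np.linalg.norm(d);P=np.eye(3)-np.outer(d,d);A.append(P);o.append(P@T[:3,3])
    return np.linalg.solve(sum(A),sum(o))
E
python3 - <<'E'
import cv2
im=cv2.imread("pics/top0.png")
a=cv2.resize(im[100:270,230:400],(800,800*170//170)[:2],interpolation=cv2.INTER_CUBIC)
a=cv2.resize(im[105:265,230:400],None,fx=3.7,fy=3.7,interpolation=cv2.INTER_CUBIC);cv2.imwrite("pics/top0z.png",a)
s=cv2.imread("pics/scene0.png")
cv2.imwrite("pics/scene0z.png",cv2.resize(s[110:330,280:440],None,fx=2.7,fy=2.7,interpolation=cv2.INTER_CUBIC))
cv2.imwrite("pics/scene0t.png",cv2.resize(s[115:175,295:365],None,fx=9,fy=9,interpolation=cv2.INTER_CUBIC))
E
```

```text
(no output)
```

View pics/top0z.png

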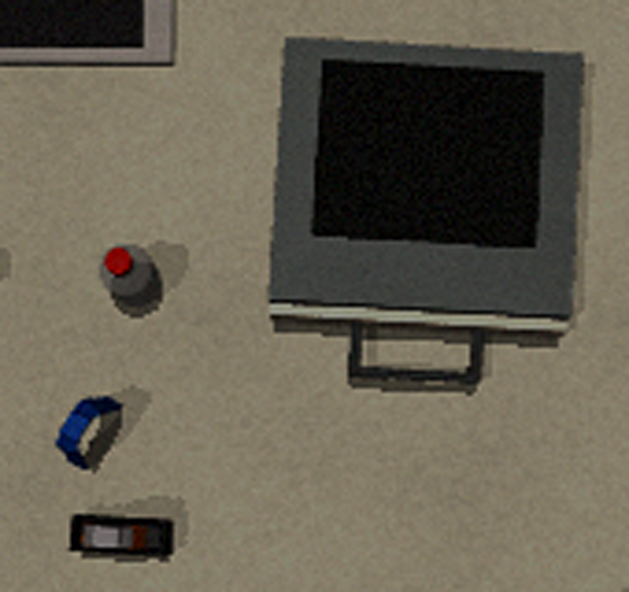

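View pics/scene0z.png

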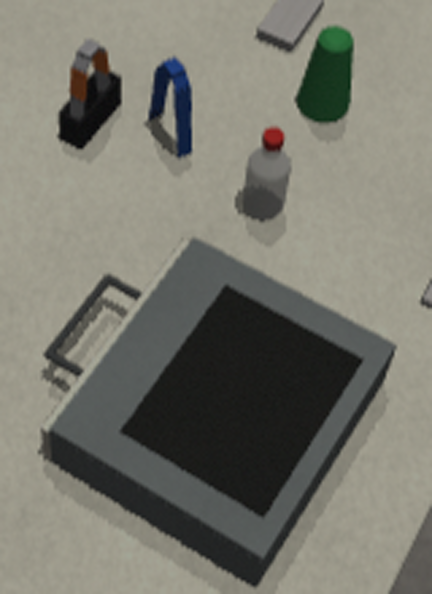

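View pics/scene0t.png

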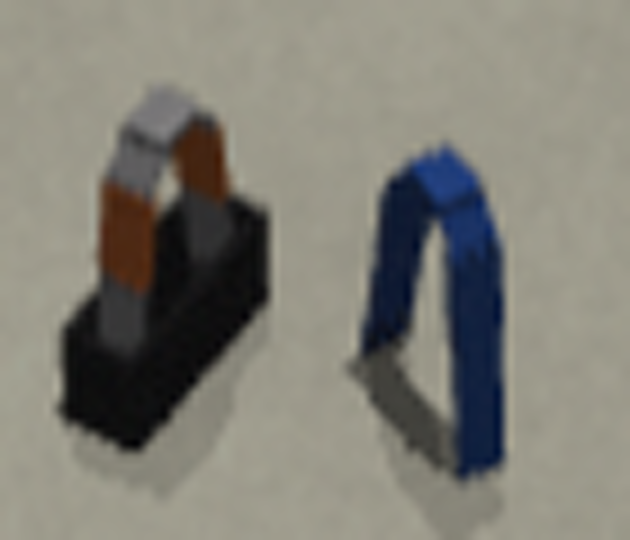

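```bash
cat > m1.py <<'E'
from h import *
t=cam("top"); s=cam("scene")
Z=lambda u,v:((u+.5)/3.7+230-.5,(v+.5)/3.7+105-.5)
C=[cast(t,*Z(*p),.08)for p in[(287,38),(583,53),(272,303),(572,318)]]
print("unit corners",np.round(C,4)); print("unit centre",np.mean(C,0))
print("sizes",[np.linalg.norm(C[a]-C[b])for a,b in[(0,1),(2,3),(0,2),(1,3)]])
d=(C[0]+C[1]-C[2]-C[3]);print("yaw x",np.arctan2(d[1],d[0]), "yaw y",np.arctan2(-(C[0]-C[1])[0],(C[0]-C[1])[1]),np.arctan2(-(C[2]-C[3])[0],(C[2]-C[3])[1]))
a,b=[cast(t,*Z(*p),.055)for p in[(353,378),(478,380)]]
print("handle",a,b,np.linalg.norm(a-b),(a+b)/2)
S=lambda u,v:((u+.5)/2.7+280-.5,(v+.5)/2.7+110-.5)
for p in[(190,240),(50,436),(395,347),(262,557)]: print("scene corner",cast(s,*S(*p),.08))
a,b=[cast(s,*S(*p),.05)for p in[(112,282),(50,357)]];print("handle sc",a,b,(a+b)/2)
h=[cast(t,*Z(*p),.05)for p in[(73,514),(173,519),(172,557),(71,551)]]
print("holder top",np.round(h,4),np.mean(h,0))
S=lambda u,v:((u+.5)/9+295-.5,(v+.5)/9+115-.5)
h=[cast(s,*S(*p),z)for p,z in[((62,332),.05),((268,208),.05),((268,300),0),((135,450),0),((62,412),0)]];print("holder scene",np.round(h,4))
print("head top",cast(s,*S(163,112),.131),"top",cast(t,*Z(106,537),.131))
E
python3 m1.py
```

```text
unit corners [[ 0.8985  0.0588  0.08  ]
 [ 0.8864 -0.2083  0.08  ]
 [ 0.6574  0.0701  0.08  ]
 [ 0.6456 -0.1959  0.08  ]]
unit centre [ 0.77198651 -0.06883043  0.08      ]
sizes [np.float64(0.2673256679209727), np.float64(0.26621531284869165), np.float64(0.24133930674754475), np.float64(0.24118043750179294)]
yaw x -0.04901909504433045 yaw y -0.04527580028335699 -0.04466341108233203
handle [ 0.59326258 -0.00235028  0.055     ] [ 0.59207116 -0.1146691   0.055     ] 0.11232513978082212 [ 0.59266687 -0.05850969  0.055     ]
scene corner [0.65801807 0.06749495 0.08      ]
scene corner [ 0.65028796 -0.2015755   0.08      ]
scene corner [0.89817422 0.05763329 0.08      ]
scene corner [ 0.88254908 -0.20675837  0.08      ]
handle sc [ 0.60358823 -0.00344849  0.05      ] [ 0.59454012 -0.11418608  0.05      ] [ 0.59906418 -0.05881729  0.05      ]
holder top [[0.4705 0.247  0.05  ]
 [0.4665 0.1577 0.05  ]
 [0.4329 0.1581 0.05  ]
 [0.4377 0.2481 0.05  ]] [0.45191709 0.20272855 0.05      ]
holder scene [[0.4329 0.1652 0.05  ]
 [0.4665 0.2502 0.05  ]
 [0.467  0.2496 0.    ]
 [0.4607 0.1662 0.    ]
 [0.4293 0.1677 0.    ]]
head top [0.4496059 0.2085757 0.131    ] top [0.45166656 0.20564139 0.131     ]
```

```bash
cat > plan.py <<'E'
# usage: plan.py x y z yaw nrows : how far per row, in tool axes (shift first, then turn)
import sys; from h import *
x,y,z,yaw,n=[float(a)for a in sys.argv[1:6]]; n=int(n)
st=env.state(); Rt=R.from_euler('xyz',st["ee_rot"]); p=st["ee_pos"]
d=(np.array([x,y,z])-p); cy=st["ee_rot"][2]; dy=(yaw-cy+np.pi)%(2*np.pi)-np.pi
print("at",np.round(p,4),np.round(st["ee_rot"],4),"clock",round(st["clock"],2),"dist",round(np.linalg.norm(d),4))
turn=-dy/n; q=R.from_euler('xyz',[-np.pi/2,0,cy])
print("tool-frame total cm",np.round(q.inv().apply(d)*100,2),"turn",round(-dy,4))
rows=[]
for i in range(n):
    s=q.inv().apply(d/n)*100; rows.append("%.2f %.2f %.2f %.3f"%(*s,turn)); q=q*R.from_euler('y',turn)
print("; ".join(rows))
E
python3 plan.py 0.595 -0.061 0.2 -1.616 18
```

```text
at [ 0.2045 -0.537   0.2306] [-1.5721e+00  2.0000e-04 -2.7778e+00] clock 0.15 dist 0.6164
tool-frame total cm [-53.43   3.06 -30.59] turn -1.1618
-2.97 0.17 -1.70 -0.065; -3.07 0.17 -1.50 -0.065; -3.16 0.17 -1.30 -0.065; -3.24 0.17 -1.10 -0.065; -3.30 0.17 -0.89 -0.065; -3.35 0.17 -0.67 -0.065; -3.39 0.17 -0.45 -0.065; -3.41 0.17 -0.23 -0.065; -3.42 0.17 -0.01 -0.065; -3.41 0.17 0.21 -0.065; -3.39 0.17 0.43 -0.065; -3.36 0.17 0.65 -0.065; -3.31 0.17 0.86 -0.065; -3.25 0.17 1.07 -0.065; -3.17 0.17 1.28 -0.065; -3.08 0.17 1.48 -0.065; -2.98 0.17 1.68 -0.065; -2.87 0.17 1.87 -0.065
```

apply_moves --series "-3.0 0.2 -1.7 -0.065; -3.1 0.2 -1.5 -0.065; -3.2 0.2 -1.3 -0.065; -3.2 0.2 -1.1 -0.065; -3.3 0.2 -0.9 -0.065; -3.3 0.2 -0.7 -0.065; -3.4 0.2 -0.5 -0.065; -3.4 0.2 -0.2 -0.065; -3.4 0.2 0 -0.065; -3.4 0.2 0.2 -0.065" --gripper 0.5 --force 40

```text
clock: 0.98
ee_pos: [0.4212, -0.271, 0.2111]
ee_rot: [-1.571, -0.0, -2.125]
contact_force: [0.2, -0.5, 0.3]
gripper_width: 0.501
```

```bash
python3 plan.py 0.595 -0.061 0.17 -1.616 9
```

```text
at [ 0.4212 -0.271   0.2111] [-1.5709 -0.     -2.1248] clock 0.98 dist 0.2757
tool-frame total cm [-27.01   4.11   3.73] turn -0.5088
-3.00 0.46 0.41 -0.057; -2.97 0.46 0.58 -0.057; -2.93 0.46 0.75 -0.057; -2.89 0.46 0.91 -0.057; -2.83 0.46 1.08 -0.057; -2.77 0.46 1.23 -0.057; -2.69 0.46 1.39 -0.057; -2.61 0.46 1.54 -0.057; -2.52 0.46 1.68 -0.057
```

apply_moves --series "-3.0 0.5 0.4 -0.057; -3.0 0.5 0.6 -0.057; -2.9 0.5 0.7 -0.057; -2.9 0.5 0.9 -0.057; -2.8 0.5 1.1 -0.057; -2.8 0.5 1.2 -0.057; -2.7 0.5 1.4 -0.057; -2.6 0.5 1.5 -0.057; -2.5 0.2 1.7 -0.053; 0 0 0 0"

```text
clock: 1.82
ee_pos: [0.596, -0.0586, 0.168]
ee_rot: [-1.571, 0.002, -1.612]
contact_force: [0.5, -0.3, 0.3]
gripper_width: 0.499
```

Run:
```python
from h import *
st=env.state(); im=vision.camera("wrist"); cv2.imwrite("pics/w1.png",im[:,:,::-1])
c=cam("wrist",st); print(st["ee_pos"],st["ee_rot"]); print("handle exp",proj(c,[.595,-.061,.05]),"ends",proj(c,[.5975,-.006,.05]),proj(c,[.5925,-.116,.05]))
```

```text
[ 0.5959523  -0.05861559  0.16798648] [-1.57070402  0.00164696 -1.6120914 ]
handle exp [313.72840831 198.56134392] ends [314.02531253 130.61279879] [313.46464141 258.92618834]
```

View pics/w1.png

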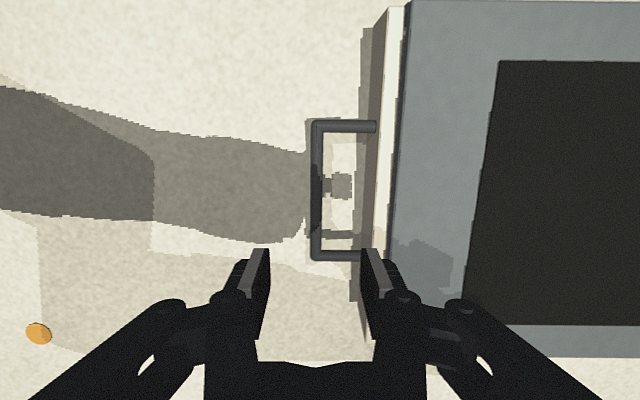

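Wrist view: the bar lies at column ~317 from row 122 to 260, within 3 px of the prediction. I'll go down.

apply_moves --series "0 2 0.1 0; 0 2 0.1 0; 0 2 0 0; 0 2 0 0; 0 2 0 0; 0 1.5 0 0; 0 1 0 0; 0 1 0 0; 0 0 0 0; 0 0 0 0"

```text
clock: 2.7
ee_pos: [0.5955, -0.063, 0.0343]
ee_rot: [-1.571, -0.0, -1.619]
contact_force: [0.2, -0.3, 0.2]
gripper_width: 0.504
```

apply_moves --series "0 0 0 0; 0 0 0 0; 0 0 0 0; 0 0 0 0; 0 0 0 0; 0 0 0 0; 0 0 0 0; 0 0 0 0; 0 0 0 0; 0 0 0 0" --gripper 1 --force 40

```text
clock: 3.53
ee_pos: [0.5967, -0.0629, 0.0355]
ee_rot: [-1.569, -0.001, -1.619]
contact_force: [0.0, -0.2, 5.9]
gripper_width: 0.098
```

apply_moves --series "0 0 -0.8 0; 0 0 -1.5 0; 0 0 -1.5 0; 0 0 -1.7 0; 0 0 -1.7 0; 0 0 -1.7 0; 0 0 -1.5 0; 0 0 -1.5 0; 0 0 -1.0 0; 0 0 0 0"

```text
clock: 4.37
ee_pos: [0.4652, -0.056, 0.0354]
ee_rot: [-1.57, 0.0, -1.619]
contact_force: [-1.1, 1.3, 8.1]
gripper_width: 0.1
```

apply_moves --series "0 0 0 0; 0 0 0 0; 0 0 0 0; 0 0 0 0; 0 0 0 0; 0 0 0 0; 0 0 0 0; 0 0 0 0; 0 0 0 0; 0 0 0 0" --gripper 0.5

```text
clock: 5.2
ee_pos: [0.4669, -0.0564, 0.0342]
ee_rot: [-1.571, -0.0, -1.619]
contact_force: [0.9, 0.4, 0.1]
gripper_width: 0.499
```

apply_moves --series "0 -1 0 0; 0 -2 0 0; 0 -3 0 0; 0 -3 0 0; 0 -3 0 0; 0 -3 0 0; 0 -3 0 0; 0 -3 0 0; 0 -1 0 0; 0 0 0 0"

```text
clock: 6.03
ee_pos: [0.4686, -0.057, 0.2572]
ee_rot: [-1.565, -0.002, -1.619]
contact_force: [0.2, 0.2, -0.2]
gripper_width: 0.501
```

Run:
```python
from h import *
st=env.state(); im=vision.camera("wrist"); cv2.imwrite("pics/w2.png",im[:,:,::-1])
print(st["ee_pos"],st["ee_rot"])
s=vision.camera("scene");cv2.imwrite("pics/s2.png",s[:,:,::-1])
t=vision.camera("top");cv2.imwrite("pics/t2.png",t[:,:,::-1])
```

```text
[ 0.46858869 -0.05695121  0.25718708] [-1.56507088e+00 -1.55141705e-03 -1.61877516e+00]
```

View pics/w2.png

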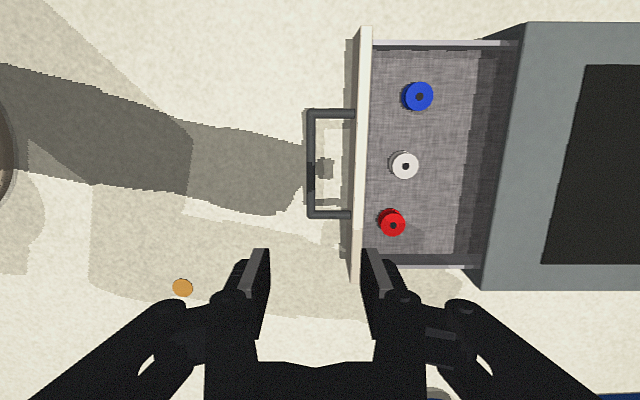

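View pics/s2.png

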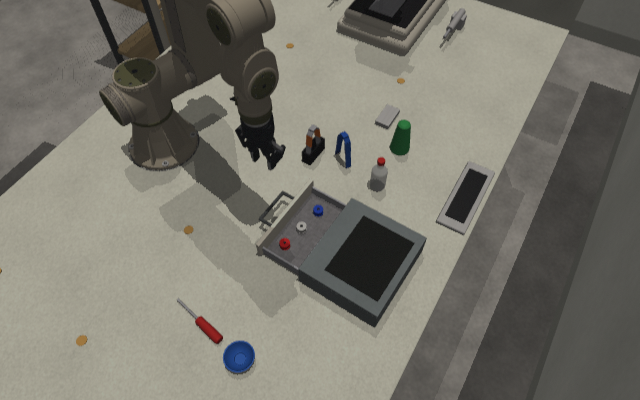

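View pics/t2.png

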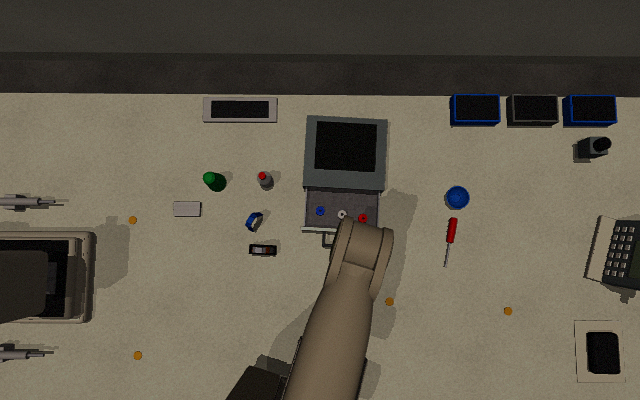

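The drawer is open ~13 cm. In the wrist view red is at (391,223), silver at (405,166) and blue at (418,96). I'll measure the bobbins.

```bash
cat > bob.py <<'E'
from h import *
def bob(imf,c,roi):
    im=cv2.imread(imf); h=cv2.cvtColor(im,cv2.COLOR_BGR2HSV)
    for n,m in(("red",((h[...,0]<8)|(h[...,0]>172))&(h[...,1]>150)&(h[...,2]>60)),("blue",(abs(h[...,0].astype(int)-113)<12)&(h[...,1]>150)&(h[...,2]>60))):
        k=np.zeros(m.shape,np.uint8);x0,y0,x1,y1=roi;k[y0:y1,x0:x1]=m[y0:y1,x0:x1]
        cn=max(cv2.findContours(k,0,2)[0],key=cv2.contourArea)
        mu=cv2.moments(cn);u,v=mu["m10"]/mu["m00"],mu["m01"]/mu["m00"]
        print(imf,n,round(u,1),round(v,1),cv2.contourArea(cn),cast(c,u,v,.032).round(4))
if __name__=="__main__":
    st=dict(ee_pos=[0.46858869,-0.05695121,0.25718708],ee_rot=[-1.56507088,-1.55141705e-03,-1.61877516])
    bob("pics/w2.png",cam("wrist",st),(370,50,520,260)); bob("pics/s2.png",cam("scene"),(255,180,350,280)); bob("pics/t2.png",cam("top"),(305,190,385,230))
E
python3 bob.py; python3 plan.py .451 .205 .26 -.045 20|head -2
```

```text
pics/w2.png red 391.1 222.0 544.0 [ 0.5579 -0.1255  0.032 ]
pics/w2.png blue 417.0 95.9 686.5 [0.5825 0.0167 0.032 ]
pics/s2.png red 284.6 243.5 80.0 [ 0.5584 -0.1299  0.032 ]
pics/s2.png blue 318.1 209.4 58.0 [0.5818 0.0159 0.032 ]
pics/t2.png red 362.5 217.7 53.0 [ 0.5589 -0.129   0.032 ]
pics/t2.png blue 319.8 210.3 49.5 [0.5834 0.015  0.032 ]
at [ 0.4662 -0.0563  0.2527] [-1.5729e+00  4.0000e-04 -1.6188e+00] clock 6.18 dist 0.2618
tool-frame total cm [-26.02  -0.73  -2.77] turn -1.5738
```

```bash
python3 plan.py .451 .205 .24 -.045 17
```

```text
at [ 0.4662 -0.0563  0.2527] [-1.5729e+00  4.0000e-04 -1.6188e+00] clock 6.18 dist 0.262
tool-frame total cm [-26.02   1.27  -2.77] turn -1.5738
-1.53 0.07 -0.16 -0.093; -1.54 0.07 -0.02 -0.093; -1.53 0.07 0.12 -0.093; -1.52 0.07 0.26 -0.093; -1.49 0.07 0.40 -0.093; -1.44 0.07 0.54 -0.093; -1.39 0.07 0.67 -0.093; -1.32 0.07 0.79 -0.093; -1.24 0.07 0.91 -0.093; -1.15 0.07 1.02 -0.093; -1.05 0.07 1.13 -0.093; -0.94 0.07 1.22 -0.093; -0.83 0.07 1.30 -0.093; -0.70 0.07 1.37 -0.093; -0.57 0.07 1.43 -0.093; -0.44 0.07 1.48 -0.093; -0.30 0.07 1.51 -0.093
```

apply_moves --series "-1.5 0.1 -0.2 -0.093; -1.5 0.1 0 -0.093; -1.5 0.1 0.1 -0.093; -1.5 0.1 0.3 -0.093; -1.5 0.1 0.4 -0.093; -1.4 0.1 0.5 -0.093; -1.4 0.1 0.7 -0.093; -1.3 0.1 0.8 -0.093; -1.2 0.1 0.9 -0.093; -1.2 0.1 1.0 -0.093" --gripper 0

```text
clock: 7.02
ee_pos: [0.4562, 0.0963, 0.2418]
ee_rot: [-1.574, 0.003, -0.684]
contact_force: [-0.6, 0.9, -0.6]
gripper_width: 1.001
```

apply_moves --series "-1.1 0 1.1 -0.093; -0.9 0 1.2 -0.093; -0.8 0 1.3 -0.093; -0.7 0 1.4 -0.093; -0.6 0 1.4 -0.093; -0.4 0 1.5 -0.093; -0.3 0 1.5 -0.093; 0 0 0 0; 0 0 0 0; 0 0 0 0"

```text
clock: 7.85
ee_pos: [0.4501, 0.2024, 0.2429]
ee_rot: [-1.572, 0.002, -0.039]
contact_force: [-0.4, -0.1, 0.2]
gripper_width: 1.0
```

Run:
```python
from h import *
st=env.state(); im=vision.camera("wrist"); cv2.imwrite("pics/w3.png",im[:,:,::-1])
print(st["ee_pos"],st["ee_rot"])
c=cam("wrist",st)
print(proj(c,[.451,.205,.131]),proj(c,[.451,.205,.09]))
```

```text
[0.45008814 0.20236997 0.2428749 ] [-1.57206516  0.00242046 -0.03946762]
[317.9358493 198.7302487] [317.57258519 186.09051571]
```

View pics/w3.png

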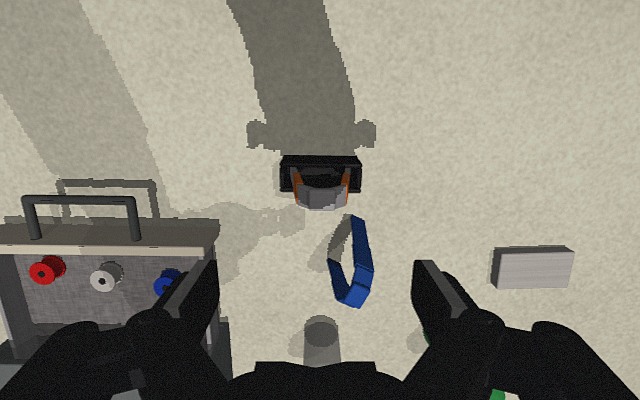

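Run:
```python
import cv2
im=cv2.imread("pics/w3.png");cv2.imwrite("pics/w3z.png",cv2.resize(im[145:220,265:375],None,fx=7,fy=7,interpolation=cv2.INTER_CUBIC))
```

```text
(no output)
```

View pics/w3z.png

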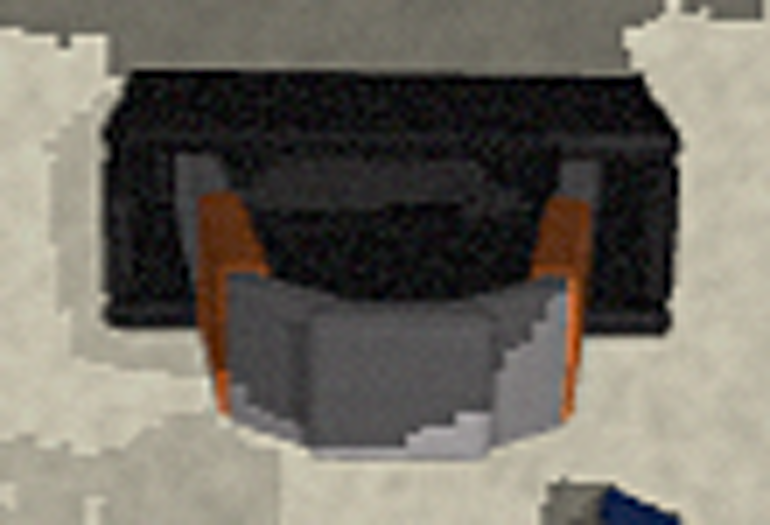

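```bash
python3 - <<'E'
from h import *
st=dict(ee_pos=[0.45008814,0.20236997,0.2428749],ee_rot=[-1.57206516,0.00242046,-0.03946762])
c=cam("wrist",st)
W=lambda u,v:((u+.5)/7+264.5,(v+.5)/7+144.5)
for p in[(305,310),(495,308),(490,455),(312,455),(400,382)]:print(cast(c,*W(*p),.131).round(4))
for p in[(105,135),(680,140),(665,330),(105,325)]:print("holder",cast(c,*W(*p),.05).round(4))
E
python3 plan.py .451 .205 .066 -.042 10|head -2
```

```text
[0.4425 0.1975 0.131 ]
[0.4431 0.2192 0.131 ]
[0.4607 0.2182 0.131 ]
[0.4599 0.1975 0.131 ]
[0.4515 0.208  0.131 ]
holder [0.4362 0.1667 0.05  ]
holder [0.4402 0.2512 0.05  ]
holder [0.4691 0.249  0.05  ]
holder [0.4651 0.1646 0.05  ]
at [0.4504 0.2022 0.2432] [-1.5718  0.0018 -0.0397] clock 7.9 dist 0.1773
tool-frame total cm [ 0.05 17.72  0.28] turn 0.0023
```

apply_moves --series "0.1 1 0.6 0; 0 2 0 0; 0 2 0 0; 0 2 0 0; 0 2 0 0; 0 2 0 0; 0 2 0 0; 0 2 0 0; 0 1.5 0 0; 0 1.2 0 0"

```text
clock: 8.73
ee_pos: [0.451, 0.2082, 0.065]
ee_rot: [-1.572, 0.002, -0.04]
contact_force: [-0.1, -0.3, -0.3]
gripper_width: 1.002
```

apply_moves --series "0 0 0 0; 0 0 0 0; 0 0 0 0; 0 0 0 0; 0 0 0 0; 0 0 0 0; 0 0 0 0; 0 0 0 0; 0 0 0 0; 0 0 0 0" --gripper 0.46 --force 25

```text
clock: 9.57
ee_pos: [0.4534, 0.2093, 0.0688]
ee_rot: [-1.57, -0.003, -0.038]
contact_force: [-0.3, -0.3, 6.5]
gripper_width: 0.539
```

Run:
```python
from h import *
st=env.state(); im=vision.camera("wrist"); cv2.imwrite("pics/w4.png",im[:,:,::-1])
s=vision.camera("scene");cv2.imwrite("pics/s4.png",cv2.resize(s[90:190,230:390],None,fx=5,fy=5,interpolation=cv2.INTER_CUBIC)[:,:,::-1])
print(st)
```

```text
{'clock': 9.5667, 'qpos': array([ 2.71571251e-01,  2.79234884e-01, -4.23045539e-01,  8.65138965e-01,
        1.25746521e-06,  3.09486268e-01]), 'qd': array([-0.0001956 , -0.00099049, -0.00027368,  0.00074307,  0.00139457,
       -0.00056644]), 'joint_torque': array([-1.47026279e-01, -3.86288381e+01,  2.34594333e+01, -1.82276904e-01,
       -8.58225930e-02,  3.56077042e-03]), 'ee_pos': array([0.45338814, 0.20929003, 0.06884199]), 'ee_rot': array([-1.56976661, -0.00321612, -0.03791667]), 'contact_force': array([-0.33063341, -0.3302813 ,  6.52947142]), 'torque': array([0.08710939, 0.10813727, 0.03135557]), 'gripper_width': 0.5389832003926938}
```

View pics/w4.png

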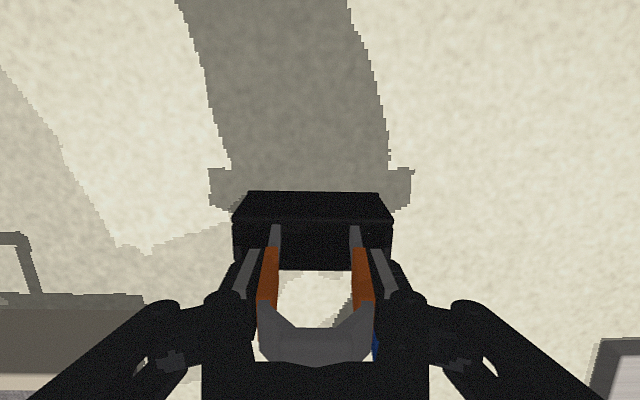

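View pics/s4.png

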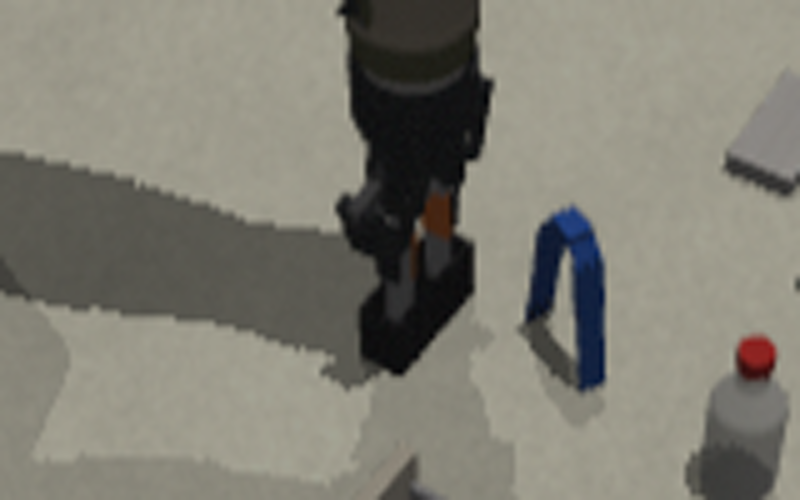

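apply_moves --series "0 -0.5 0 0; 0 -1 0 0; 0 -1.5 0 0; 0 -1.5 0 0; 0 -2 0 0; 0 -2 0 0; 0 -2 0 0; 0 -2 0 0; 0 -1.5 0 0; 0 0 0 0"

```text
clock: 10.5
ee_pos: [0.4538, 0.2094, 0.2112]
ee_rot: [-1.569, -0.006, -0.038]
contact_force: [-0.0, 0.1, -0.6]
gripper_width: 0.54
```

Run:
```python
from h import *
st=env.state(); im=vision.camera("wrist"); cv2.imwrite("pics/w5.png",im[:,:,::-1])
s=vision.camera("scene");cv2.imwrite("pics/s5.png",cv2.resize(s[70:190,230:390],None,fx=5,fy=5,interpolation=cv2.INTER_CUBIC)[:,:,::-1])
print(st["ee_pos"],st["contact_force"],st["gripper_width"])
```

```text
[0.45377217 0.20935839 0.21123318] [-0.0267033   0.13606491 -0.61363238] 0.5397560875903776
```

View pics/w5.png

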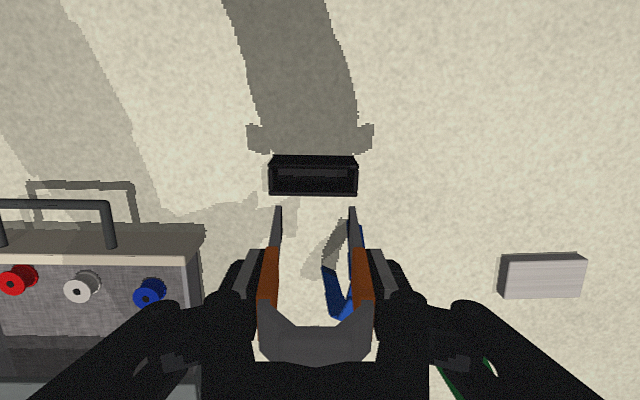

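View pics/s5.png

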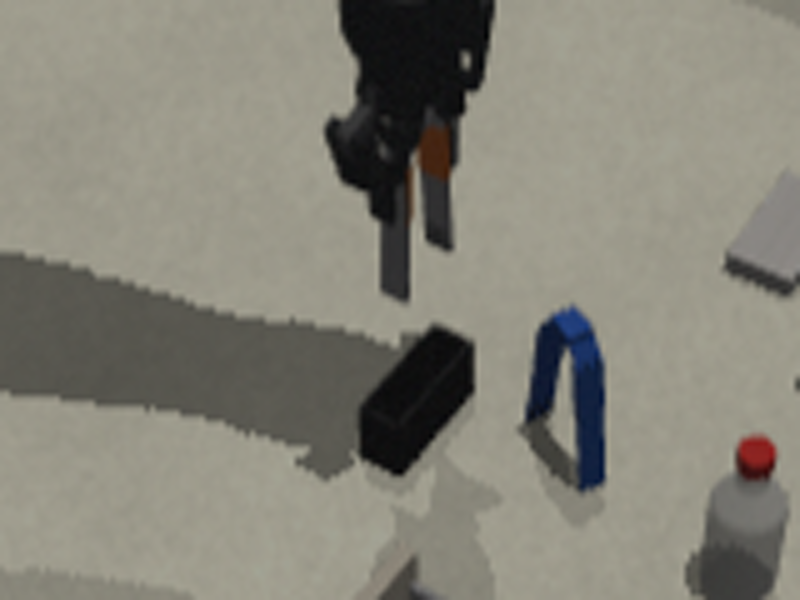

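Tongs are out and upright in the wrist view, with the tips at about (278,207) and (352,207) and the holder empty. Next I check the tip offset in the tool frame.

Run:
```python
from h import *
m=vision.camera_model("wrist");T=m["tool_from_camera"];f=200/np.tan(np.radians(m["fov_y"]/2))
def pj(p):
    q=T[:3,:3].T@(np.array(p)-T[:3,3]);return (m["cx"]+f*q[0]/q[2],m["cy"]+f*q[1]/q[2])
for x in(-.011,-.009,-.007,.009):
  for z in(-.0215,.0215): print(x,z,np.round(pj([x,.0645,z]),1))
im=cv2.imread("pics/w5.png");cv2.imwrite("pics/w5z.png",cv2.resize(im[195:325,245:385],None,fx=4.6,fy=4.6,interpolation=cv2.INTER_CUBIC))
```

```text
-0.011 -0.0215 [281.8 201.8]
-0.011 0.0215 [347.1 201.9]
-0.009 -0.0215 [281.9 204.7]
-0.009 0.0215 [347.  204.8]
-0.007 -0.0215 [282.  207.6]
-0.007 0.0215 [346.9 207.6]
0.009 -0.0215 [282.6 230. ]
0.009 0.0215 [346.2 230.1]
```

View pics/w5z.png

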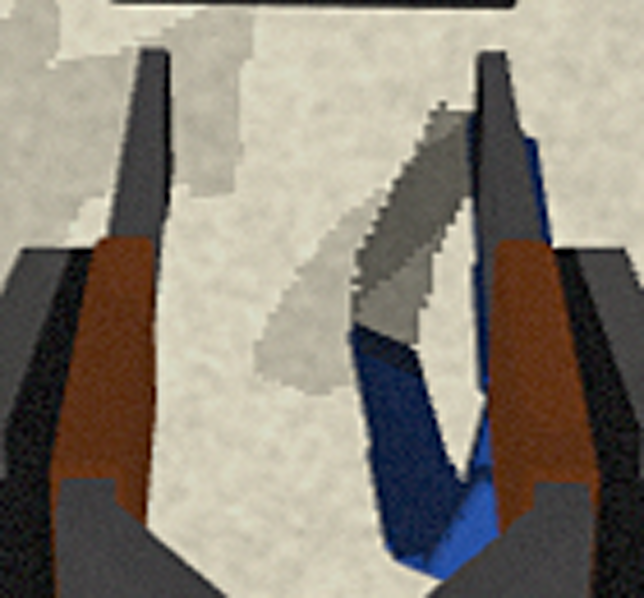

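```bash
python3 plan.py .5577 -.129 .19 -.045 18
```

```text
at [0.4523 0.2089 0.2078] [-1.5705e+00 -1.4000e-03 -3.7800e-02] clock 10.6 dist 0.3544
tool-frame total cm [ 11.81   1.78 -33.37] turn 0.0072
0.66 0.10 -1.85 0.000; 0.66 0.10 -1.85 0.000; 0.66 0.10 -1.85 0.000; 0.66 0.10 -1.85 0.000; 0.66 0.10 -1.85 0.000; 0.66 0.10 -1.85 0.000; 0.66 0.10 -1.85 0.000; 0.66 0.10 -1.85 0.000; 0.66 0.10 -1.85 0.000; 0.66 0.10 -1.85 0.000; 0.66 0.10 -1.85 0.000; 0.66 0.10 -1.85 0.000; 0.67 0.10 -1.85 0.000; 0.67 0.10 -1.85 0.000; 0.67 0.10 -1.85 0.000; 0.67 0.10 -1.85 0.000; 0.67 0.10 -1.85 0.000; 0.67 0.10 -1.85 0.000
```

apply_moves --series "0.3 0 -0.8 0; 0.6 0 -1.6 0; 0.7 0 -2 0; 0.7 0 -2 0; 0.7 0 -2 0; 0.7 0 -2 0; 0.7 0 -2 0; 0.7 0 -2 0; 0.7 0 -2 0; 0.7 0 -2 0"

```text
clock: 11.43
ee_pos: [0.5092, 0.021, 0.2056]
ee_rot: [-1.571, 0.003, -0.038]
contact_force: [0.5, 0.4, -0.9]
gripper_width: 0.539
```

apply_moves --series "0.7 0.2 -2 0.007; 0.7 0.2 -2 0; 0.7 0.2 -2 0; 0.7 0.2 -2 0; 0.7 0.2 -2 0; 0.7 0.2 -2 0; 0.7 0.2 -1.6 0; 0.4 0.2 -1 0; 0.4 0.2 -0.4 0; 0 0 0 0"

```text
clock: 12.27
ee_pos: [0.5604, -0.1305, 0.1881]
ee_rot: [-1.57, 0.001, -0.046]
contact_force: [-0.1, -0.6, -0.7]
gripper_width: 0.541
```

```bash
python3 plan.py .5577 -.129 .0835 -.045 10|head -2;python3 - <<'E'
from h import *
from bob import bob
st=env.state(); im=vision.camera("wrist"); cv2.imwrite("pics/w6.png",im[:,:,::-1])
print(st["ee_pos"],st["ee_rot"],st["gripper_width"])
c=cam("wrist",st); print("exp red top",proj(c,[.5585,-.1285,.036]))
bob("pics/w6.png",c,(250,90,380,300))
E
```

```text
at [ 0.5604 -0.1305  0.1881] [-1.5703e+00  1.4000e-03 -4.5900e-02] clock 12.27 dist 0.1046
tool-frame total cm [-0.28 10.46  0.14] turn -0.0009
[ 0.56042044 -0.13049737  0.18808353] [-1.57026677e+00  1.41960349e-03 -4.59317572e-02] 0.5411905032382024
exp red top [316.46986072 183.17670644]
pics/w6.png red 317.6 181.8 819.0 [ 0.5582 -0.1274  0.032 ]Traceback (most recent call last):
  File "<stdin>", line 6, in <module>
  File "bob.py", line 6, in bob
    cn=max(cv2.findContours(k,0,2)[0],key=cv2.contourArea)
ValueError: max() iterable argument is empty
```

View pics/w6.png

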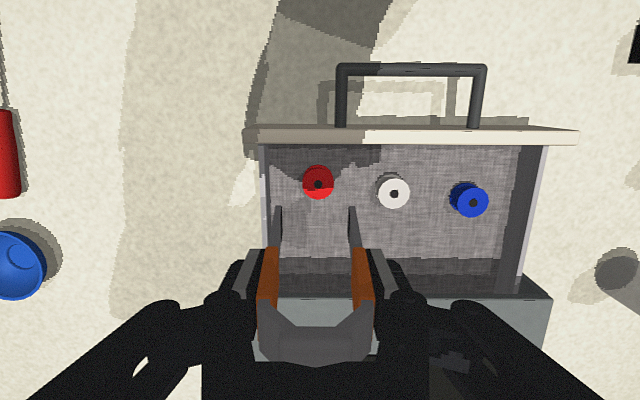

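apply_moves --series "-0.3 0 0.2 0; 0 0.6 0 0; 0 1 0 0; 0 1 0 0; 0 1 0 0; 0 1 0 0; 0 1 0 0; 0 0.8 0 0; 0 0 0 0; 0 0 0 0"

```text
clock: 13.15
ee_pos: [0.557, -0.1276, 0.1245]
ee_rot: [-1.57, 0.001, -0.045]
contact_force: [0.5, 0.2, -1.5]
gripper_width: 0.54
```

```bash
python3 plan.py .5577 -.1285 .0835 -.045 10|head -2;python3 - <<'E'
from h import *
st=env.state(); im=vision.camera("wrist"); cv2.imwrite("pics/w7.png",cv2.resize(im[150:330,230:400],None,fx=3.3,fy=3.3,interpolation=cv2.INTER_CUBIC)[:,:,::-1])
s=vision.camera("scene");cv2.imwrite("pics/s7.png",cv2.resize(s[160:280,220:380],None,fx=5,fy=5,interpolation=cv2.INTER_CUBIC)[:,:,::-1])
E
```

```text
at [ 0.557  -0.1276  0.1245] [-1.5704e+00  1.4000e-03 -4.4900e-02] clock 13.15 dist 0.041
tool-frame total cm [ 0.07  4.1  -0.09] turn 0.0001
```

View pics/w7.png

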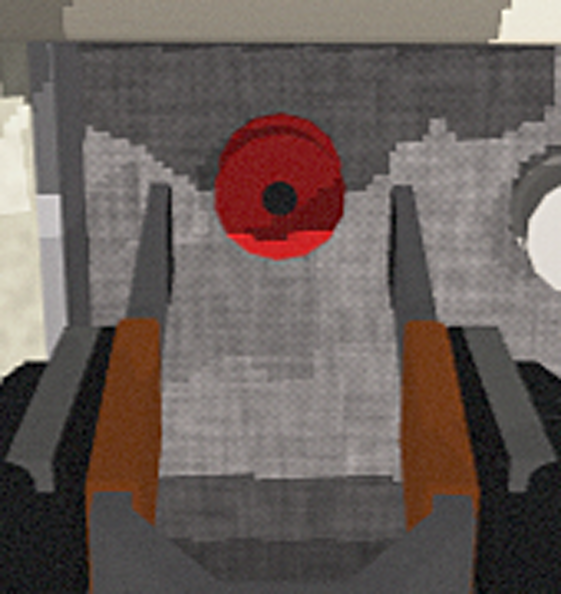

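View pics/s7.png

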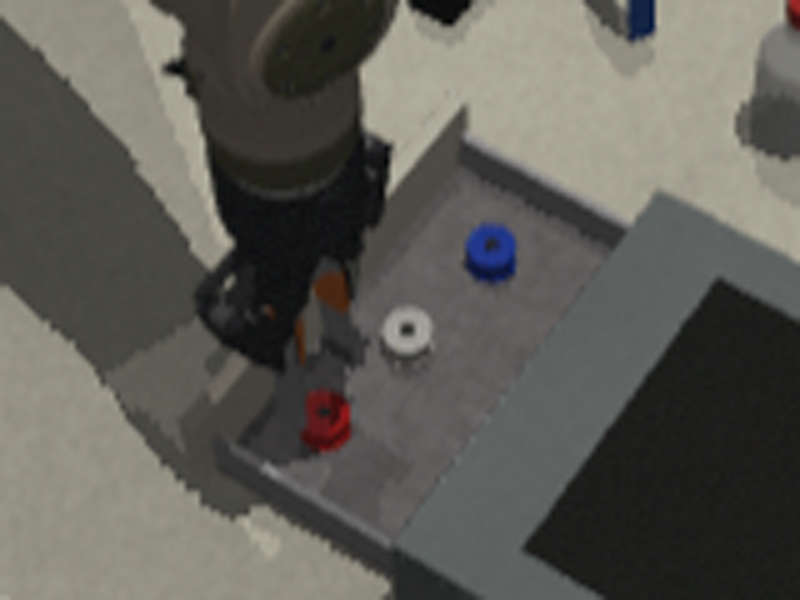

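Run:
```python
from h import *
st=env.state(); c=cam("wrist",st)
W=lambda u,v:((u+.5)/3.3+229.5,(v+.5)/3.3+149.5)
p=cast(c,*W(279,197),.036); print(p)
print(R.from_euler('xyz',st["ee_rot"]).inv().apply(p-st["ee_pos"]))
```

```text
[ 0.56053703 -0.12822309  0.036     ]
[ 0.00265615  0.08965467 -0.00017946]
```

apply_moves --series "0.15 0 -0.1 0; 0 0.4 0 0; 0 0.5 0 0; 0 0.6 0 0; 0 0.6 0 0; 0 0.6 0 0; 0 0.6 0 0; 0 0.5 0 0; 0 0.3 0 0; 0 0 0 0"

```text
clock: 14.08
ee_pos: [0.5584, -0.1286, 0.0833]
ee_rot: [-1.57, 0.001, -0.045]
contact_force: [0.1, -0.1, 0.1]
gripper_width: 0.54
```

Run:
```python
from h import *
st=env.state(); print(st["ee_pos"],st["contact_force"]);im=vision.camera("wrist"); cv2.imwrite("pics/w8.png",cv2.resize(im[150:330,230:400],None,fx=3.3,fy=3.3,interpolation=cv2.INTER_CUBIC)[:,:,::-1])
```

```text
[ 0.55836711 -0.12856004  0.08328503] [ 0.1029987  -0.13368119  0.14250662]
```

View pics/w8.png

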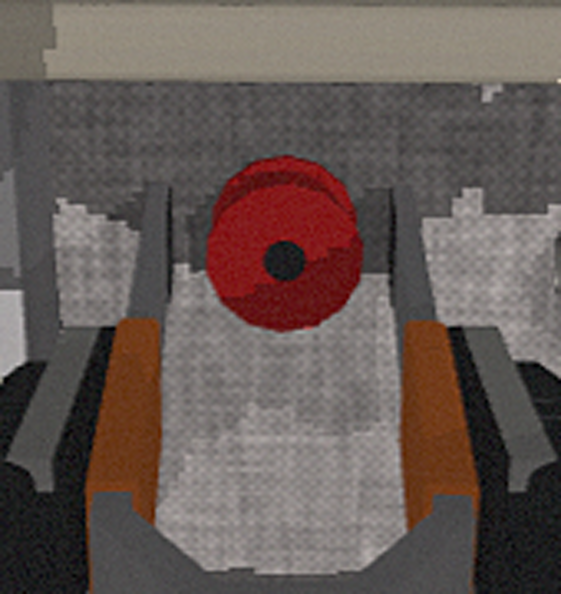

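Run:
```python
from h import *
st=env.state(); c=cam("wrist",st)
W=lambda u,v:((u+.5)/3.3+229.5,(v+.5)/3.3+149.5)
p=cast(c,*W(284,261),.036); print(p,R.from_euler('xyz',st["ee_rot"]).inv().apply(p-st["ee_pos"]))
```

```text
[ 0.55993314 -0.12787794  0.036     ] [0.00131612 0.04781348 0.00081854]
```

Aligned within 1 mm (bobbin at tool x +1.3, z +0.8 mm; tips at +0.8, +0.6). Squeezing now.

apply_moves --series "0.05 0 0 0; 0 0 0 0; 0 0 0 0; 0 0 0 0; 0 0 0 0; 0 0 0 0; 0 0 0 0; 0 0 0 0; 0 0 0 0; 0 0 0 0" --gripper 0.7 --force 25

```text
clock: 14.97
ee_pos: [0.5594, -0.1287, 0.0843]
ee_rot: [-1.571, 0.0, -0.045]
contact_force: [-0.4, -0.0, -0.5]
gripper_width: 0.465
```

Run:
```python
from h import *
st=env.state(); print(st["ee_pos"],st["contact_force"],st["gripper_width"]);im=vision.camera("wrist"); cv2.imwrite("pics/w9.png",cv2.resize(im[150:330,230:400],None,fx=3.3,fy=3.3,interpolation=cv2.INTER_CUBIC)[:,:,::-1])
```

```text
[ 0.55941033 -0.12874864  0.08426579] [-0.37773641 -0.01916033 -0.51534822] 0.46545405372691295
```

View pics/w9.png

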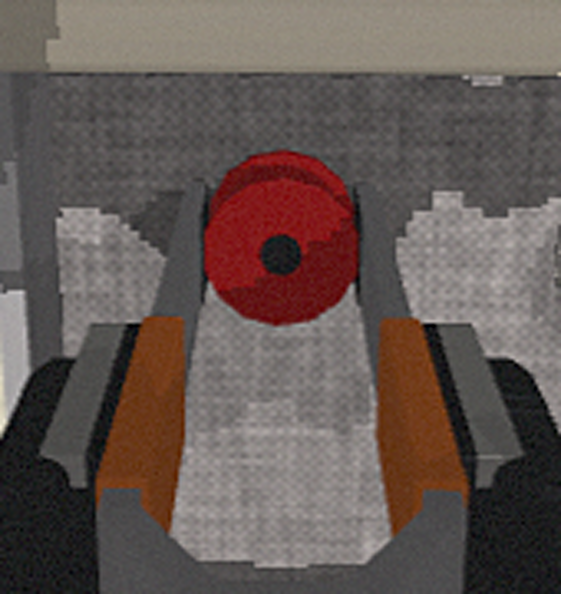

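apply_moves --series "0 -0.3 0 0; 0 -0.5 0 0; 0 -0.7 0 0; 0 -0.9 0 0; 0 -1 0 0; 0 -1 0 0; 0 -1 0 0; 0 -1 0 0; 0 -1 0 0; 0 -1 0 0"

```text
clock: 15.85
ee_pos: [0.5595, -0.1288, 0.1696]
ee_rot: [-1.571, -0.0, -0.045]
contact_force: [0.3, -0.6, -1.6]
gripper_width: 0.462
```

apply_moves --series "0 -1 0 0; 0 -1 0 0; 0 -1 0 0; 0 -1 0 0; 0 -1 0 0; 0 -1 0 0; 0 -1 0 0; 0 -0.8 0 0; 0 -0.5 0 0; 0 0 0 0"

```text
clock: 16.68
ee_pos: [0.56, -0.129, 0.2527]
ee_rot: [-1.572, -0.002, -0.045]
contact_force: [-0.0, 0.2, -1.6]
gripper_width: 0.457
```

apply_moves --series "0 0 0 0; 0 0 0 0; 0 0 0 0; 0 0 0 0; 0 0 0 0; 0 0 0 0; 0 0 0 0; 0 0 0 0; 0 0 0 0; 0 0 0 0"

```text
clock: 17.52
ee_pos: [0.5594, -0.1288, 0.2513]
ee_rot: [-1.571, -0.0, -0.045]
contact_force: [-0.3, -0.5, -1.7]
gripper_width: 0.463
```

Run:
```python
from h import *
st=env.state(); print(st["ee_pos"],st["contact_force"],st["gripper_width"],abs(st["qd"]).max());im=vision.camera("wrist"); cv2.imwrite("pics/w10.png",im[:,:,::-1])
s=vision.camera("scene");cv2.imwrite("pics/s10.png",cv2.resize(s[120:280,220:380],None,fx=3.7,fy=3.7,interpolation=cv2.INTER_CUBIC)[:,:,::-1])
```

```text
[ 0.559444   -0.12875661  0.25130683] [-0.27105647 -0.47387858 -1.67139187] 0.4628520964342057 0.0011910295268189974
```

View pics/w10.png

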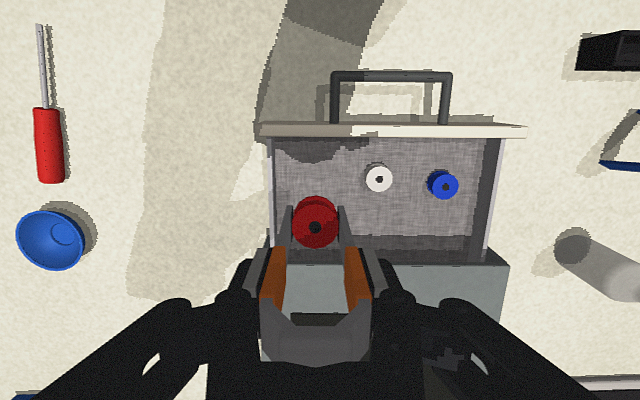

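View pics/s10.png

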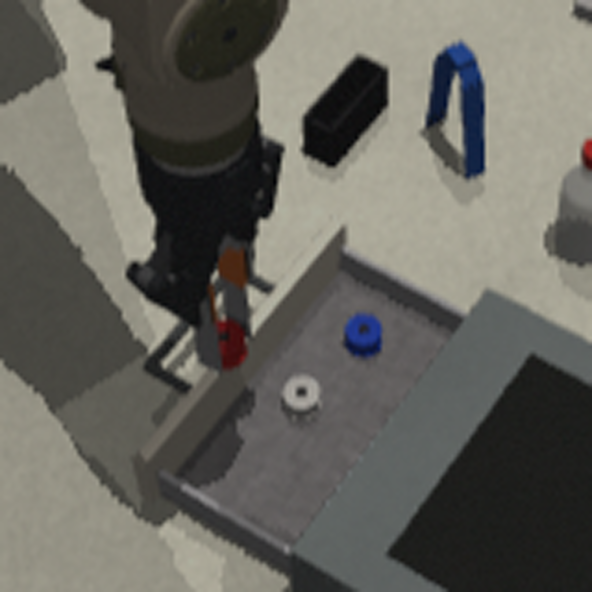

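Red is pinched between the tips at wrist (315,222), well above the drawer. Silver and blue are still in the open drawer, and the arm is still. Handing in.

```bash
python3 -c "
from rig import env
print(env.finish_job())"
```

```text
the job is handed in; nothing more can be done
None
```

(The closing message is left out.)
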